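# Fit the end flange on the paper roll holder

### The job

Take the round wooden end flange out of the rack, turn it so that its three holes match the three studs on the paper roll holder's hub, and slide it on fully home, flush against the hub, then let go. The flange can be parked upright in the grey slotted stand to take a new grip on it. Do not drop the flange on the desk, do not turn the hub, and do not disturb the bottle, the mug or the tape roll.

Things in the scene. Friction and masses are not known exactly. Their poses are not given: they have to be found in the camera images.
- flange_center (a point): Centre of the loose wooden end flange, a disc of 160 mm diameter, 0.22 kg; x = the disc's axis. Plain rim, radius 56 to 80 mm, 12 mm thick: grip here, closing along x. Web inside it 8 mm thick, mid-plane the same; both faces alike. 3 through holes of 16 mm on a 28 mm radius: the odd one towards +z, the others 135 degrees to either side, so one rotation fits. Starts upright in the rack, +z up.
- odd_hole (a point): Centre of the odd hole of the flange, at mid-thickness, 28 mm along +z from flange_center.
- rack: Fixed wooden rack with the flange. Origin on the desk under the slot; slot along y, x = axis of the disc in it. Two rubber rods along x, at y = +-45 mm, carry the rim; disc centre 89 mm above the desk. Slot 14.4 mm wide, 150 mm long; rails to 40 mm above the desk, flared lips to 56 mm. Base 100 x 200 mm. End boards at y = +-97 mm, 10 mm thick, 80 mm deep, 150 mm high, limit sideways lean.
- stand: Fixed grey slotted stand, empty at the start. Same slot, rods, base and frame as the rack (disc centre 89 mm above the desk), but without end boards, so the disc can be set down or gripped with the gripper leaning sideways. A disc stays in it at any rotation about its axis without rolling.
- holder: Fixed paper roll holder. Origin on the desk under the hub's seat face; +x = the way the studs point (away from the robot). Hub axis level along x, 170 mm above the desk. Hub and roll (40 mm radius) run from x = 0 back to -170 mm; then an upright 60 mm wide, 212 mm high, to x = -190 mm. Foot plate 110 mm wide, 12 mm high, x = -200 to 0 mm.
- hub_seat (a point): Centre of the hub's flat seat face (40 mm radius); x points out of it along the studs. 3 steel studs, 12 mm diameter, 32 mm long, the last 8 mm tapering to 5 mm, on a 28 mm radius: the odd one towards this frame's +z, the others 135 degrees to either side. The hub is braked (3 N m) and turned differently each time, the odd stud up to 112 degrees either way from straight up.
- hub_home (a point): On the hub's axis, 4 mm out from the seat face: where flange_center lies when the flange is fully home.
- odd_stud (a point): On the odd stud's axis, 4 mm out from the seat face: where odd_hole lies when the flange is fully home.
- bottle_mid (a point): Bystander: upright white bottle, 54 mm diameter, 150 mm high; point half-way up. Stands beside the paper roll.
- mug_mid (a point): Bystander: white mug, 72 mm diameter, 90 mm high, handle towards its +y; point half-way up. Stands on the robot's side of the rack.
- tape_mid (a point): Bystander: large roll of brown tape lying flat, 100 mm diameter, 48 mm high; point half-way up. Stands on the robot's side of the stand.

How it is judged (in metres and radians):
At the end, for the whole second after the job is handed in: The flange hangs at rest on all three studs, flush against the hub: its centre within 6 mm of the home point and its web within 3.5 mm of the seat face, its axis within 0.06 rad of the hub's, and the odd hole on the odd stud (within 7 mm) (distance between flange_center and hub_home below 0.006 m and x of flange_center in the frame of hub_seat below 0.0075 m and distance between odd_hole and odd_stud below 0.007 m and angle between the x axis of flange_center and the x axis of hub_seat, either way round below 0.06 rad and linear speed of flange below 0.01 m/s); the robot touches nothing.
It fails at once if the flange is dropped on the desk (height (world z) of flange_center below 0.07 m).
It fails at once if the hub is turned (distance of odd_stud from where it was at the start of the episode above 0.008 m).
It fails at once if the bottle is moved by more than 25 mm or tipped over (distance of bottle_mid from where it was at the start of the episode above 0.025 m or angle between bottle_mid's own z axis and vertical above 0.5 rad).
It fails at once if the mug is moved by more than 25 mm or tipped over (distance of mug_mid from where it was at the start of the episode above 0.025 m or angle between mug_mid's own z axis and vertical above 0.5 rad).
It fails at once if the tape is moved by more than 25 mm or tipped over (distance of tape_mid from where it was at the start of the episode above 0.025 m or angle between tape_mid's own z axis and vertical above 0.5 rad).
It also fails if it takes over 64 s, if anything falls off the work surface, if the arm or the gripper's body presses on something with over 40 N, if the wrist force passes 120 N, or if a joint passes its speed limit or range.

### The arm

A 6-joint arm with a two-finger parallel gripper is mounted at the origin on the work surface. World frame = base frame: x ahead of the robot, y to its left, z up, the work surface at z = 0. Lengths are in mm, angles in degrees, forces in N, time in s.
With the tool pointing down it reaches from about 350 to 950 mm from the base axis. Payload 17.4 kg.
Tool frame: the origin (TCP) lies midway between the tips of the shut fingers; the grasp point (between the pads) lies 19 mm behind it (ctrl.grip_depth is the distance from the TCP to the grasp point, in mm); z points along the fingers, y is the direction in which the jaws open and shut (so a half turn about z gives the same grasp; the last joint's range is limited). The gripper opens to 93 mm and grips with 3 to 60 N. Pads are 15 mm wide; open, the fingers measure 128 mm over their backs; the gripper's body (75 mm by 188 mm) begins 65 mm behind the grasp point.
Start: joints at [-67.311, 6.646, 82.598, -0, 90.757, -2.166], TCP at [283.709, -612.488, 218.646] pointing down, gripper open.
Joint ranges: [-162.19, 162.19], [-47.58, 125.68], [4.15, 143.07], [-65.23, 245.23], [0.69, 171.88], [-170.13, 170.13]. Speed limits (degrees/s): [108.29, 108.29, 127.2, 180, 180, 180].

### API

Orientations are given as [roll, pitch, yaw] about the fixed x, y, z axes, in that order (R = Rz(yaw) Ry(pitch) Rx(roll)).
In Python, from bench import ctrl gives the robot as it stands. The module is installed in compiled form; this text tells all that it offers.
- The arm moves only by the shell command python3 -m inch 'ROWS'. ROWS is JSON, a list that holds one entry, the list of rows, each a list of 5 numbers: the shift along the tool's x, y, z in m, then the turn about the tool's z in rad, then the gripper command: -1 is shut, 1 is fully open, values between are in proportion. In form: [[[x, y, z, turn, jaw], ...]]. A call has 1 to 10 rows; each row is the pose to reach, as a shift and turn from the pose commanded when the call began, along the tool's axes at that moment; what a row does not reach only later rows make up. A row lasts 1/10 s, in which the tool goes at most 50 mm and 8.59 degrees, less where a joint would pass 70% of its speed; a pose out of reach is approached as far as the arm can. A call with a gripper value outside its range is refused whole. The fingers move at their own pace and stop on an object; the grip force is fixed at half the most. Time passes only in rows, so rows that repeat a pose let the fingers close. It gives the time, the measured TCP pose, the force and the opening at its end, in the units of the state.
- ctrl.read_state(): the state, without advancing time (a new reading comes with each control period).
- ctrl.grab_frame(name): name is "scene" or "top" or "wrist"; returns the picture (420x560x3 uint8, red, green, blue); there is no depth.
- ctrl.calibration(name): a dict with "vfov" (degrees; the focal length in pixels is half the picture's height over the tangent of half this angle, whatever the lens; pixels are square), "cx", "cy" (the principal point, pixels), "k1" (the pictures are not rectified: a ray, as slopes to the right and down, at radius r is drawn at 1 + k1 r^2 times it, then the intrinsics apply), "extrinsics" (4x4, takes a point from camera to world coordinates). Camera axes: x right, y down, z forward; pixel columns grow to the right and rows downward; lengths in mm; the calibration is good to about 2 mm. A picture is of the moment at which its call begins: read the wrist's pose just before it. calibration takes no time and is no camera call; for the wrist camera it gives the pose at the moment of the call.
- ctrl.finish_job(): hands the job in, once; it reports no verdict.
Trained networks look in the newest picture that a camera, given by its name, has taken for a name from the list of things; names that differ only in an ending like _2 or _b are one class to them, and where a whole thing is asked for, a point or a joint stands for the part that bears it (a point fixed in the world has none). Each returns a list of dicts, best first, with "confidence" (0 to 1); they miss things now and then, are a little off and sometimes report something else, mostly with a low value. They report only what shows in the picture. A call takes as long as a camera call.
- ctrl.spot_in(camera, query): "position" ([column, row] in pixels, amid what is visible of it).
The state is a dict: "clock": time; "q": joint angles; "joint_velocities": joint speeds; "effort": joint torques, N m; "tool_pos": TCP position; "tcp_rot": TCP orientation; "contact_force": force on the tool from outside, world axes, zero at the start; "wrist_torque": the same for the moment, N m; "opening": opening from 0.0 (shut) to 1.0 (fully open).
Only numpy, scipy, OpenCV 4.12 (cv2) and the standard library are available. Lean on these libraries where they do the work, as an engineer would, in place of code of your own. Each camera call takes 0.05 s, during which the arm holds its last target. There are 200 camera calls.

## Working session

There is one attempt and no reset: what is moved stays moved. The work goes in short steps, Python scripts to look and compute and a shell command to move; the robot and the scene stay as the last step left them, time stands still between calls to the robot, and variables do not carry over. Pictures are saved under pics/ and viewed, about 8 in all and at most 12, crops included, and the job is handed in when it is done.

```bash
mkdir -p pics; cat > h.py <<'E'
import numpy as np, cv2
from bench import ctrl
from scipy.spatial.transform import Rotation as R
def K(c):
    f=210/np.tan(np.radians(c["vfov"])/2); return f
def ray(c,px):
    f=K(c); d=np.array([(px[0]-c["cx"])/f,(px[1]-c["cy"])/f]); s=d.copy()
    for _ in range(20): s=d/(1+c["k1"]*(s@s))
    E=np.array(c["extrinsics"]); v=E[:3,:3]@np.array([*s,1]); return E[:3,3],v/np.linalg.norm(v)
def atz(c,px,z):
    o,v=ray(c,px); return o+v*(z-o[2])/v[2]
def proj(c,P):
    E=np.array(c["extrinsics"]); p=(np.atleast_2d(P)-E[:3,3])@E[:3,:3]; s=p[:,:2]/p[:,2:]
    s=s*(1+c["k1"]*(s**2).sum(1,keepdims=True)); return s*K(c)+[c["cx"],c["cy"]]
def tri(c1,p1,c2,p2):
    o1,v1=ray(c1,p1);o2,v2=ray(c2,p2)
    t=np.linalg.lstsq(np.c_[v1,-v2],o2-o1,rcond=None)[0]
    a=o1+v1*t[0];b=o2+v2*t[1]; return (a+b)/2,np.linalg.norm(a-b)
def tool():
    s=ctrl.read_state(); return np.array(s["tool_pos"]),R.from_euler('xyz',s["tcp_rot"],degrees=True).as_matrix()
def save(im,n): cv2.imwrite("pics/"+n,im[...,::-1])
E
python3 - <<'E'
from h import *
np.set_printoptions(precision=1,suppress=True)
s=ctrl.read_state(); print(s)
C={n:ctrl.calibration(n) for n in("scene","top","wrist")}
I={n:ctrl.grab_frame(n) for n in C}
for n in C:
    print(n,{k:v for k,v in C[n].items() if k!="extrinsics"}); print(np.array(C[n]["extrinsics"]))
    save(I[n],n+"0.png")
    if n!="wrist":
      for q in("flange_center","odd_hole","rack","stand","holder","hub_seat","odd_stud","bottle_mid","mug_mid","tape_mid"):
        r=ctrl.spot_in(n,q); print(q,[(np.round(d["position"]),round(d["confidence"],2)) for d in r[:2]], [atz(C[n],d["position"],{"flange_center":89,"odd_hole":117,"rack":0,"stand":0,"holder":170,"hub_seat":170,"odd_stud":170,"bottle_mid":75,"mug_mid":45,"tape_mid":24}[q]) for d in r[:1]])
cv2.imwrite("pics/both.png",np.vstack([I["scene"],I["top"]])[...,::-1])
E
```

```text
{'clock': 0.0, 'q': array([-67.3,   6.7,  82.6,  -0. ,  90.8,  -2.2]), 'joint_velocities': array([-0.1, -0.1,  0. , -0. ,  0. , -0. ]), 'effort': array([ -0. , -72.1, -62.3,   0.1,   0. ,  -0. ]), 'tool_pos': array([ 283.6, -612.3,  217.9]), 'tcp_rot': array([-179.9,   -0. ,   24.9]), 'contact_force': array([ 0.3,  0.8, -1. ]), 'wrist_torque': array([-0.,  0.,  0.]), 'opening': 1.0012107012968252}
scene {'vfov': 44.7718667113435, 'cx': 286.9136705398266, 'cy': 196.81626029678054, 'k1': -0.09860684425392786}
[[   0.5    0.6   -0.7 1334.5]
 [   0.9   -0.3    0.4 -510.4]
 [   0.    -0.8   -0.6 1009.1]
 [   0.     0.     0.     1. ]]
flange_center [(array([224., 277.]), 0.65)] [array([ 583.8, -235.1,   89. ])]
odd_hole [(array([219., 277.]), 0.71)] [array([ 601.4, -252.6,  117. ])]
rack [(array([231., 304.]), 0.96)] [array([ 598.7, -229.8,    0. ])]
stand [(array([301., 260.]), 0.56)] [array([561.9,  -4.7,   0. ])]
holder [(array([348., 167.]), 0.81)] [array([465.9, 198.9, 170. ])]
hub_seat [(array([377., 166.]), 0.75), (array([220., 279.]), 0.34)] [array([504. , 269.3, 170. ])]
odd_stud
[... 730 characters left out ...]
array([ 573.1, -250.7,    0. ])]
stand [(array([289., 189.]), 0.72)] [array([567.3, -10.2,   0. ])]
holder [(array([177., 240.]), 0.66)] [array([413.5, 243.3, 170. ])]
hub_seat [(array([163., 200.]), 0.6)] [array([504., 280., 170.])]
odd_stud [(array([168., 196.]), 0.74)] [array([515.1, 270.7, 170. ])]
bottle_mid [] []
mug_mid [(array([371., 224.]), 0.56)] [array([ 477. , -216.4,   45. ])]
tape_mid [(array([274., 217.]), 0.65)] [array([488. ,  26.9,  24. ])]
wrist {'vfov': 61.74318104743241, 'cx': 287.0975418144547, 'cy': 209.16906371625018, 'k1': 0.030458760128368956}
[[   0.4   -0.9   -0.3  359.6]
 [  -0.9   -0.4   -0.1 -577.8]
 [  -0.     0.3   -1.   384.1]
 [   0.     0.     0.     1. ]]
```

View pics/scene0.png

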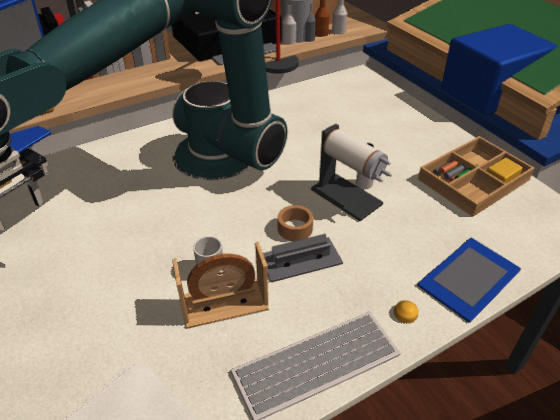

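View pics/top0.png

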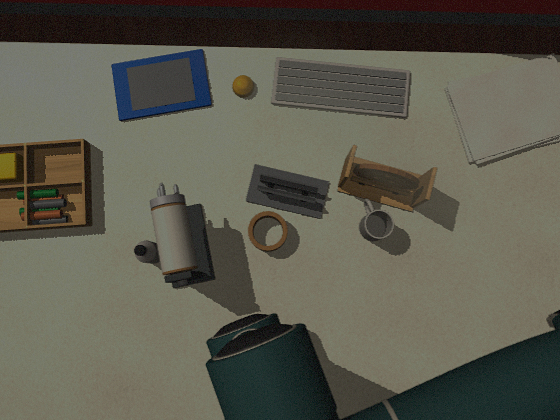

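The scene view shows the rack with the flange at (222,280), the stand at (303,255) and the hub with its studs at (378,165). In the top view they are at about (387,180), (288,190) and (168,195). The tool always points down, so I'll have to turn the flange in the stand by moving its rim along an arc. Next I'll enlarge both views to measure poses.

```bash
python3 - <<'E'
from h import *
s=cv2.imread("pics/scene0.png");t=cv2.imread("pics/top0.png")
def crop(im,x,y,w,h,W,H): return cv2.resize(im[y:y+h,x:x+w],(W,H),interpolation=cv2.INTER_CUBIC)
a=np.hstack([crop(s,165,235,110,98,400,356)[:300],crop(s,310,120,90,68,400,302)[:300]])
b=np.hstack([crop(t,330,135,112,84,400,300),crop(t,130,175,100,75,400,300)])
cv2.imwrite("pics/c1.png",np.vstack([a,b]))
E
```

```text
(no output)
```

View pics/c1.png

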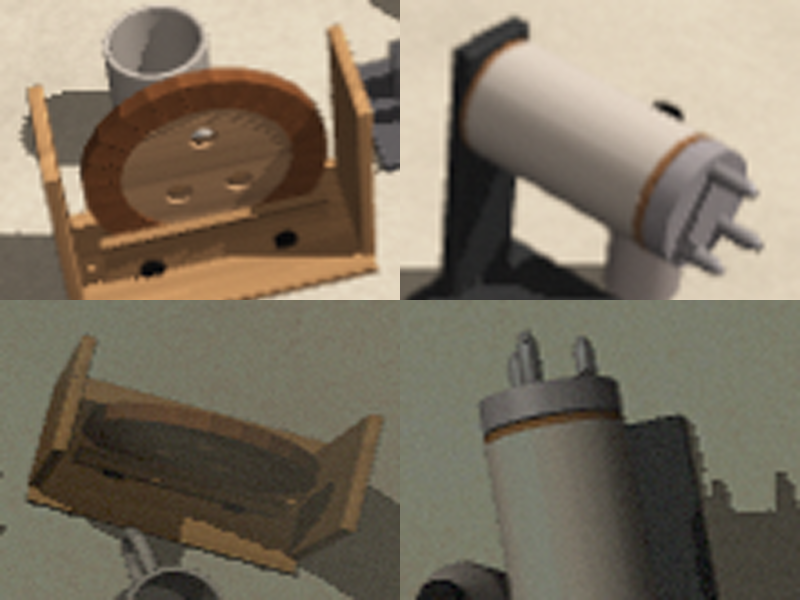

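```bash
cat >> h.py <<'E'
from scipy.optimize import least_squares
import itertools
def pat(x,A,z0):  # 3 points, odd first, in frame; A=rotation about +x
    a=np.radians(np.array([0,135,-135])+A)
    return np.c_[np.full(3,x),-28*np.sin(a),z0+28*np.cos(a)]
def W(p,x,y,yaw):
    c,s=np.cos(np.radians(yaw)),np.sin(np.radians(yaw))
    return np.asarray(p)@np.array([[c,s,0],[-s,c,0],[0,0,1]])+[x,y,0]
E
python3 - <<'E'
from h import *
np.set_printoptions(precision=1,suppress=True)
cs,ct=ctrl.calibration("scene"),ctrl.calibration("top")
P=np.array([[757,193],[760,245],[722,270]])-[400,0]
P=P*.225+[310,120]
T=np.array([[525,335],[583,340]])-[400,300]; T=T*.25+[130,175]
print(P,T)
res=[]
for perm in itertools.permutations(range(3)):
  for tt in itertools.permutations(range(3),2):
   for A0 in(-90,-30,30,90):
    def f(p):
        w=W(pat(32,p[3],170),*p[:3])
        return np.r_[(proj(cs,w)[list(perm)]-P).ravel(),(proj(ct,w)[list(tt)]-T).ravel()]
    r=least_squares(f,[500,275,10.5,A0]); res.append((r.cost,r.x,perm,tt))
res.sort(key=lambda r:r[0])
for r in res[:6]: print(r)
# disc
H=np.array([[203,138],[180,194],[238,182]])*np.array([.275,.2752])+[165,235]
f=lambda p: np.r_[(proj(cs,W(pat(4,p[3],89),*p[:3]))[[0,2,1]]-H).ravel(), (p[2]+15.5)/3]
r=least_squares(f,[575,-245,-15.5,0]);print(r.cost,r.x,r.fun)
f=lambda p: np.r_[(proj(cs,W(pat(4,p[3],89),*p[:3]))[[0,1,2]]-H).ravel(), (p[2]+15.5)/3]
r=least_squares(f,[575,-245,-15.5,0]);print(r.cost,r.x,r.fun)
for px in([337.6,190.2],[413.2,211.2]): print(atz(ct,px,10))
# stand corners in top view (rough)
for px in([253.5,165],[330,181],[325,217],[247,201]): print(atz(ct,px,10))
E
```

```text
[[390.3 163.4]
 [391.  175.1]
 [382.4 180.8]] [[161.2 183.8]
 [175.8 185. ]]
(np.float64(1.037971340244399), array([507.9, 272.5,  12.9,  -4.4]), (0, 2, 1), (0, 1))
(np.float64(1.0379713402478714), array([507.9, 272.5,  12.9,  -4.4]), (0, 2, 1), (0, 1))
(np.float64(1.0379713402556536), array([507.9, 272.5,  12.9,  -4.4]), (0, 2, 1), (0, 1))
(np.float64(1.0379713402562374), array([507.9, 272.5,  12.9,  -4.4]), (0, 2, 1), (0, 1))
(np.float64(6.50612130233436), array([511. , 276.1,   3.5,  -6.4]), (0, 2, 1), (2, 1))
(np.float64(6.506121302475154), array([511. , 276.1,   3.5,  -6.4]), (0, 2, 1), (2, 1))
229.11708362038067 [ 594.1 -243.4    5.2 -129.4] [ 11.   10.1  -1.5   0.   -9.1 -10.2   6.9]
0.1430381679281324 [ 589.4 -243.6  -15.3   -0.1] [ 0.   0.3 -0.3 -0.1  0.3 -0.1  0.1]
[ 565.1 -136.2   10. ]
[ 515.6 -331.5   10. ]
[625.9  84.3  10. ]
[ 588.8 -116.1   10. ]
[ 494.3 -104.6   10. ]
[530.4  97.9  10. ]
```

The flange fit is good: centre (589,-243.5), yaw -15.3°, odd hole up. The stud assignment is uncertain, so I'll look at the hub from the front with the wrist camera.

```bash
python3 -m inch '[[[0.3685,-0.3355,-0.018,0.24,1],[0.3685,-0.3355,-0.018,0.24,1],[0.3685,-0.3355,-0.018,0.24,1],[0.3685,-0.3355,-0.018,0.24,1],[0.3685,-0.3355,-0.018,0.24,1],[0.3685,-0.3355,-0.018,0.24,1],[0.3685,-0.3355,-0.018,0.24,1],[0.3685,-0.3355,-0.018,0.24,1],[0.3685,-0.3355,-0.018,0.24,1],[0.3685,-0.3355,-0.018,0.24,1]]]' && python3 -m inch '[[[0.278,-0.4135,-0.018,0,1],[0.278,-0.4135,-0.018,0,1],[0.278,-0.4135,-0.018,0,1],[0.278,-0.4135,-0.018,0,1],[0.278,-0.4135,-0.018,0,1],[0.278,-0.4135,-0.018,0,1],[0.278,-0.4135,-0.018,0,1],[0.278,-0.4135,-0.018,0,1],[0.278,-0.4135,-0.018,0,1],[0.278,-0.4135,-0.018,0,1]]]' 
python3 - <<'E'
from h import *
import json
print(tool()[0],ctrl.read_state()["tcp_rot"])
c=ctrl.calibration("wrist");im=ctrl.grab_frame("wrist");save(im,"w1.png")
c={k:np.array(v).tolist() for k,v in c.items()};json.dump(c,open("w1.json","w"))
p=proj(c,W(np.array([[0,0,170.]]),508,272,11))[0];print(p)
for q in("hub_seat","odd_stud"): print(q,[(np.round(d["position"]),round(d["confidence"],2)) for d in ctrl.spot_in("wrist",q)])
x,y=int(max(0,min(400,p[0]-80))),int(max(0,min(300,p[1]-60)));print(x,y)
cv2.imwrite("pics/w1c.png",np.vstack([cv2.resize(im,(400,300)),np.zeros((0,400,3),np.uint8)])[...,::-1])
cv2.imwrite("pics/w1c.png",cv2.resize(im[y:y+120,x:x+160],(800,600),interpolation=cv2.INTER_CUBIC)[...,::-1])
E
```

```text
clock: 2.15
tool_pos: [477.4, -151.1, 237.1]
tcp_rot: [180.0, -0.0, 11.1]
contact_force: [0.3, -1.2, 0.0]
opening: 1.005
clock: 3.15
tool_pos: [670.7, 308.4, 254.7]
tcp_rot: [-180.0, -0.0, 11.1]
contact_force: [0.9, -1.4, 1.2]
opening: 0.998
[670.6565606 308.3551351 254.6573541] [-1.79999479e+02 -9.08164811e-03  1.11219115e+01]
[291.64019031 395.01219059]
hub_seat [(array([292., 394.]), 0.72)]
odd_stud [(array([290., 398.]), 0.61)]
211 300
```

View pics/w1c.png

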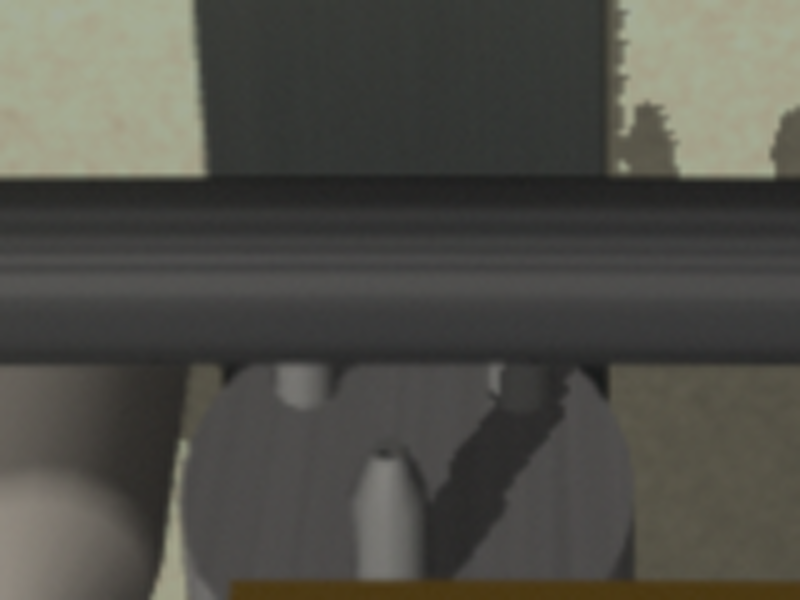

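The wrist view confirms the odd stud points nearly up: tip at about (289,391) in the full picture, with the two others behind it (partly hidden by the gripper bar) at (272,377) and (316,377). I need a clearer view with all three tips.

```bash
python3 -m inch '[[[-0.137,0.004,-0.015,0,1],[-0.137,0.004,-0.015,0,1],[-0.137,0.004,-0.015,0,1],[-0.137,0.004,-0.015,0,1],[-0.137,0.004,-0.015,0,1]]]' 
python3 - <<'E'
from h import *
import json
c=ctrl.calibration("wrist");im=ctrl.grab_frame("wrist");save(im,"w2.png")
c={k:np.array(v).tolist() for k,v in c.items()};json.dump(c,open("w2.json","w"))
p=proj(c,W(np.array([[20,0,170.]]),508,272,11))[0];print(p)
x,y=int(max(0,min(400,p[0]-80))),int(max(0,min(300,p[1]-60)));print(x,y)
g=cv2.resize(im[y:y+120,x:x+160],(800,600),interpolation=cv2.INTER_CUBIC)[...,::-1]
cv2.imwrite("pics/w2c.png",np.clip(g.astype(float)*1.6,0,255).astype(np.uint8))
E
```

```text
clock: 3.8
tool_pos: [536.2, 275.1, 270.7]
tcp_rot: [-180.0, -0.1, 11.1]
contact_force: [0.8, 0.2, -0.2]
opening: 1.0
[283.79500082 220.10881132]
203 160
```

View pics/w2c.png

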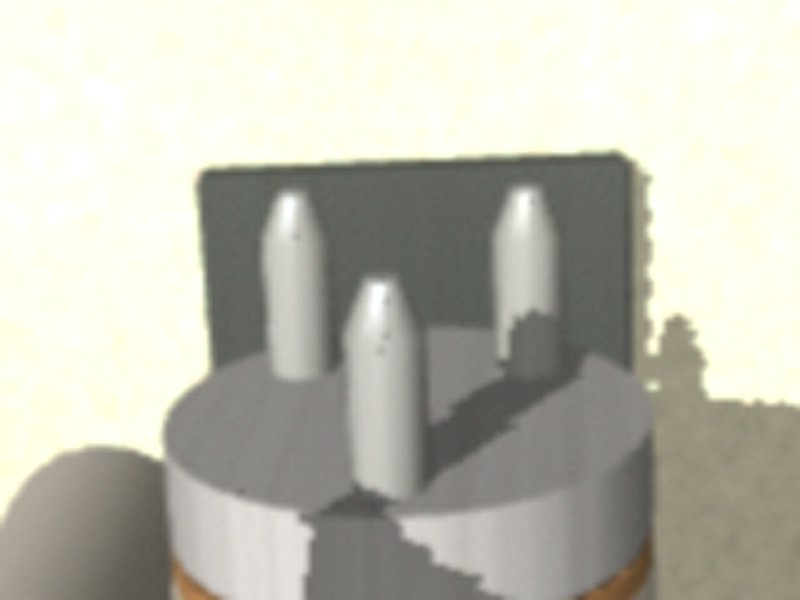

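The picture shows all three studs clearly. In crop pixels the odd one is in front (tip (380,282)), with the others at (292,194) and (525,190). Now I'll fit the hub pose.

```bash
python3 - <<'E'
from h import *
import json
np.set_printoptions(precision=2,suppress=True)
c=json.load(open("w2.json"))
o=np.array([203,160])
cv=lambda a:(np.array(a)+.5)/5+o-.5
tips=cv([[380,284],[525,194],[292,198]]);sh=cv([[383,335],[525,240],[294,243]]);ba=cv([[393,486],[536,370],[301,370]])
cs=ctrl.calibration("scene")
P=(np.array([[357,193],[322,270],[360,245]])*.225+[310,120])
def f(p,sc=1):
    r=[(proj(c,W(pat(x,p[3],170+(p[4] if len(p)>4 else 0)),*p[:3]))[[0,1,2]]-q).ravel() for x,q in((32,tips),(24,sh),(0,ba))]
    return np.concatenate(r)
for p0 in([508,272,11,-5],[508,272,11,-5,0]):
    r=least_squares(f,p0);print(r.cost,r.x);print(r.fun.reshape(3,3,2).tolist())
p=r.x
# seat circle & scene check
a=np.radians(np.arange(0,360,10));
s=proj(c,W(np.c_[0*a,40*np.sin(a),170+40*np.cos(a)],*p[:3])); print((s[:,0].min()-o[0])*5,(s[:,0].max()-o[0])*5, (s[:,1].max()-o[1])*5)
print(proj(cs,W(pat(32,p[3],170),*p[:3]))-P[[0,1,2]], proj(cs,W(pat(32,p[3],170),*p[:3]))-P[[0,2,1]])
E
```

```text
1.5675033300973558 [508.53 271.95  13.54  -4.27]
[[[0.13591911098012588, -0.014365825354360595], [0.041829699976062784, -0.3925062603149172], [0.057236878394633095, -0.17398067507400583]], [[0.09071620659341306, 0.2756596441980719], [0.2865853683654791, -0.5004899316352862], [0.2646034227983023, -0.1896778850273506]], [[-0.30639240443400695, 0.43354912137561996], [-1.1968990275482838, -0.0634188405053635], [0.6254657179158016, 0.5426791196046565]]]
1.5632051089237198 [508.42 271.93  13.54  -4.27  -0.32]
[[[0.1375127225873598, -0.008532465393585653], [0.014614527357309726, -0.36716188838789776], [0.08357951805578523, -0.14918244528021773]], [[0.09202803637009538, 0.2674127683698373], [0.25971488634320394, -0.4856560980436768], [0.29044942467947976, -0.1752574460715266]], [[-0.3058130796236469, 0.38598496522092773], [-1.2227591569198921, -0.07821252895465136], [0.6499475258264056, 0.5278274907435332]]]
159.15688958143676 651.0202913543603 522.521523612935
[[-0.76  0.21]
 [-0.38  0.17]
 [-0.25  0.42]] [[-0.76  0.21]
 [-8.93  5.79]
 [ 8.3  -5.21]]
```

Hub pose is (508.5, 272.0), yaw 13.5°, odd stud -4.3° about +x. The scene camera agrees within 1 px. Next I'll view the flange face on in the rack.

```bash
python3 -m inch '[[[0.022,0.2825,0.015,0.23,1],[0.022,0.2825,0.015,0.23,1],[0.022,0.2825,0.015,0.23,1],[0.022,0.2825,0.015,0.23,1],[0.022,0.2825,0.015,0.23,1],[0.0444,0.565,0.0607,0.461,1],[0.0444,0.565,0.0607,0.461,1],[0.0444,0.565,0.0607,0.461,1],[0.0444,0.565,0.0607,0.461,1],[0.0444,0.565,0.0607,0.461,1]]]' ; python3 -m inch '[[[0,0,0,0,1],[0,0,0,0,1],[0,0,0,0,1]]]'
cat > view.py <<'E'
from h import *
import json,sys
n=sys.argv[1];q=np.array([float(v) for v in sys.argv[2:5]]) # world pt
c=ctrl.calibration("wrist");im=ctrl.grab_frame("wrist");save(im,n+".png")
c={k:np.array(v).tolist() for k,v in c.items()};json.dump(c,open(n+".json","w"))
p=proj(c,q)[0]; x,y=int(max(0,min(400,p[0]-80))),int(max(0,min(300,p[1]-60)));print(p,"crop",x,y)
g=cv2.resize(im[y:y+120,x:x+160],(800,600),interpolation=cv2.INTER_CUBIC)[...,::-1]
cv2.imwrite("pics/"+n+"c.png",np.clip(g.astype(float)*1.5,0,255).astype(np.uint8))
E
python3 view.py w3 589.4 -243.6 100
```

```text
clock: 4.85
tool_pos: [670.8, -205.9, 218.0]
tcp_rot: [-180.0, 0.1, -15.4]
contact_force: [1.1, 0.8, 0.5]
opening: 1.001
clock: 5.15
tool_pos: [670.3, -202.6, 219.0]
tcp_rot: [-180.0, 0.0, -15.3]
contact_force: [0.8, 0.6, -0.3]
opening: 0.998
[354.79693901 275.15585129] crop 274 215
```

View pics/w3c.png

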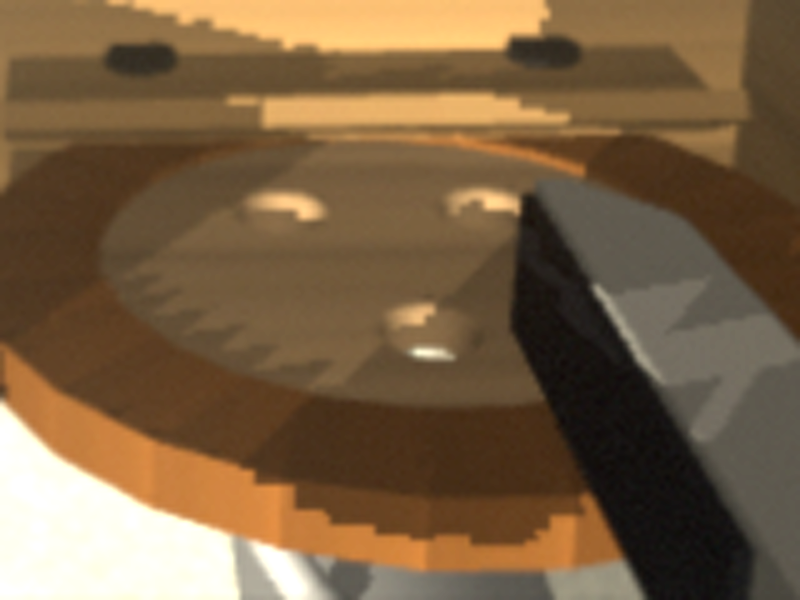

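The view shows the odd hole at crop (430,333) and the others at (283,210) and about (486,208, partly behind the finger). Now I'll fit the flange pose.

```bash
python3 - <<'E'
from h import *
import json
np.set_printoptions(precision=2,suppress=True)
c=json.load(open("w3.json"));cs=ctrl.calibration("scene")
q=(np.array([[430,333],[486,208],[283,210]])+.5)/5+[274,215]-.5
H=np.array([[203,138],[180,194],[238,182]])*.275+[165,235]
for k in(0,1):
  def f(p):
    a=(proj(c,W(pat(4,p[3],89),*p[:3]))-q).ravel()
    i=[0,1,2]
    b=(proj(cs,W(pat(4,p[3],89),*p[:3]))[i]-H).ravel()
    return np.r_[a,b*k, 0 if k else (p[2]+15.3)/3]
  r=least_squares(f,[589,-243,-15,0]);print(r.cost,r.x,r.fun)
print(tool()[0])
E
```

```text
0.2685709152856473 [ 588.93 -244.58  -14.66   -0.57] [ 0.02 -0.53 -0.06  0.4   0.03  0.2  -0.    0.   -0.   -0.   -0.   -0.
  0.21]
0.6411285759771872 [ 588.98 -244.47  -14.32   -0.56] [-0.14 -0.55 -0.21  0.27 -0.12  0.29 -0.27  0.29 -0.73  0.   -0.18 -0.13
  0.  ]
[ 670.32 -202.09  219.45]
```

```bash
python3 -m inch '[[[-0.0673,0.0672,0,-1.4,1],[-0.0673,0.0672,0,-1.4,1],[-0.0673,0.0672,0,-1.4,1],[-0.0673,0.0672,0,-1.4,1],[-0.0673,0.0672,0,-1.4,1],[-0.0673,0.0672,0,-1.4,1],[-0.0673,0.0672,0,-1.4,1],[-0.0673,0.0672,0,-1.4,1],[-0.0673,0.0672,0,-1.4,1],[-0.0673,0.0672,0,-1.4,1]]]' ; python3 -m inch '[[[0,0,0,-0.18,1],[0,0,0,-0.18,1],[0,0,0,-0.18,1],[0,0,0,-0.18,1]]]'
cat > go.py <<'E'
from h import *
import sys
t=np.array([float(v) for v in sys.argv[1:4]]);p,Rm=tool()
print("tool delta m",np.round(Rm.T@(t-p)/1000,4),"turn",round(np.radians((Rm and 0) if 0 else -(float(sys.argv[4])-ctrl.read_state()["tcp_rot"][2])),3),"F",np.round(ctrl.read_state()["contact_force"],1))
E
python3 go.py 587.7 -249.2 138 75.2
```

```text
clock: 6.2
tool_pos: [587.7, -248.7, 220.0]
tcp_rot: [179.9, -0.0, 65.3]
contact_force: [-0.3, -0.2, -0.7]
opening: 0.998
clock: 6.6
tool_pos: [587.6, -249.1, 219.8]
tcp_rot: [180.0, 0.0, 75.2]
contact_force: [-0.1, 0.2, 0.6]
opening: 0.998
tool delta m [-0.0001  0.0001  0.0818] turn -0.0 F [-0.1  0.2  0.6]
```

```bash
python3 -m inch '[[[0,0,0.03,0,1],[0,0,0.06,0,1],[0,0,0.082,0,1],[0,0,0.082,0,1],[0,0,0.082,0,-1],[0,0,0.082,0,-1],[0,0,0.082,0,-1],[0,0,0.082,0,-1],[0,0,0.082,0,-1],[0,0,0.082,0,-1]]]'; python3 -m inch '[[[0,0,0,0,-1],[0,0,0,0,-1],[0,0,0,0,-1]]]'; python3 go.py 589 -244.4 138 75.2
```

```text
clock: 7.6
tool_pos: [587.5, -249.9, 137.6]
tcp_rot: [180.0, 0.0, 75.2]
contact_force: [0.0, 0.6, 0.9]
opening: 0.532
clock: 7.9
tool_pos: [587.5, -249.8, 137.4]
tcp_rot: [-180.0, -0.0, 75.2]
contact_force: [-0.5, -0.9, -0.3]
opening: 0.274
tool delta m [ 0.0057  0.0001 -0.0006] turn 0.0 F [-0.5 -0.9 -0.3]
```

```bash
python3 -m inch '[[[0,0,0,0,-1],[0,0,0,0,-1],[0,0,0,0,-1],[0,0,0,0,-1],[0,0,0,0,-1]]]'; python3 -m inch '[[[0.001,0,0.001,0,-1],[0.002,0,0.001,0,-1],[0.003,0,0.001,0,-1],[0.004,0,0.001,0,-1],[0.0052,0,0.001,0,-1],[0.0052,0,0.001,0,-1],[0.0052,0,0.001,0,-1]]]'; python3 - <<'E'
from h import *
s=ctrl.read_state();print(s["contact_force"],s["wrist_torque"],s["opening"])
E
```

```text
clock: 8.4
tool_pos: [587.5, -249.8, 137.4]
tcp_rot: [180.0, -0.0, 75.2]
contact_force: [0.3, -0.1, -1.0]
opening: 0.127
clock: 9.1
tool_pos: [589.0, -245.9, 138.2]
tcp_rot: [179.9, 0.1, 75.2]
contact_force: [-3.7, -6.1, 11.2]
opening: 0.127
[-3.69477066 -6.09047976 11.16875399] [-1.2349222   0.8694067   0.08924499] 0.12695422279290408
```

```bash
python3 -m inch '[[[0,0,-0.01,0,-1],[0,0,-0.03,0,-1],[0,0,-0.06,0,-1],[0,0,-0.1,0,-1],[0,0,-0.14,0,-1],[0,0,-0.165,0,-1],[0,0,-0.165,0,-1]]]'; python3 go.py 581.8 288 300 103.5
```

```text
clock: 9.8
tool_pos: [589.4, -244.9, 305.7]
tcp_rot: [179.7, 0.0, 75.2]
contact_force: [0.7, -0.0, -2.1]
opening: 0.125
tool delta m [ 0.5134 -0.1433  0.0046] turn -0.493 F [ 0.7 -0.  -2.1]
```

```bash
python3 -m inch '[[[0.035,-0.01,0,-0.033,-1],[0.08,-0.022,0,-0.08,-1],[0.125,-0.035,0,-0.12,-1],[0.17,-0.047,0,-0.165,-1],[0.215,-0.06,0,-0.21,-1],[0.26,-0.073,0,-0.25,-1],[0.305,-0.085,0,-0.295,-1],[0.35,-0.098,0,-0.34,-1],[0.395,-0.11,0,-0.38,-1],[0.44,-0.123,0,-0.42,-1]]]'; python3 go.py 581.8 288 300 103.5
```

```text
clock: 10.8
tool_pos: [581.4, 214.0, 299.6]
tcp_rot: [-179.9, 0.0, 99.4]
contact_force: [1.1, 0.4, -2.4]
opening: 0.123
tool delta m [ 0.073   0.0125 -0.0004] turn -0.072 F [ 1.1  0.4 -2.4]
```

```bash
python3 -m inch '[[[0.04,0.007,0,-0.04,-1],[0.065,0.0115,0,-0.072,-1],[0.073,0.0125,0.01,-0.072,-1],[0.073,0.0125,0.03,-0.072,-1],[0.073,0.0125,0.055,-0.072,-1],[0.073,0.0125,0.0802,-0.072,-1],[0.073,0.0125,0.0802,-0.072,-1],[0.073,0.0125,0.0802,-0.072,-1],[0.073,0.0125,0.0802,-0.072,-1]]]'; python3 go.py 581.8 288 219.2 103.5
python3 - <<'E'
from h import *
im=ctrl.grab_frame("scene");save(im,"s2.png")
c=ctrl.calibration("scene");p=proj(c,[581,288,170])[0];print(p)
x,y=int(p[0]-48),int(p[1]-36);print(x,y)
cv2.imwrite("pics/s2c.png",cv2.resize(im[y:y+72,x:x+96],(800,600),interpolation=cv2.INTER_CUBIC)[...,::-1])
E
```

```text
clock: 11.7
tool_pos: [583.0, 285.9, 222.6]
tcp_rot: [179.9, -0.0, 103.4]
contact_force: [-0.1, 0.6, -1.5]
opening: 0.128
tool delta m [ 0.0023 -0.0007  0.0034] turn -0.002 F [-0.1  0.6 -1.5]
[400.12744406 179.53260473]
352 143
```

View pics/s2c.png

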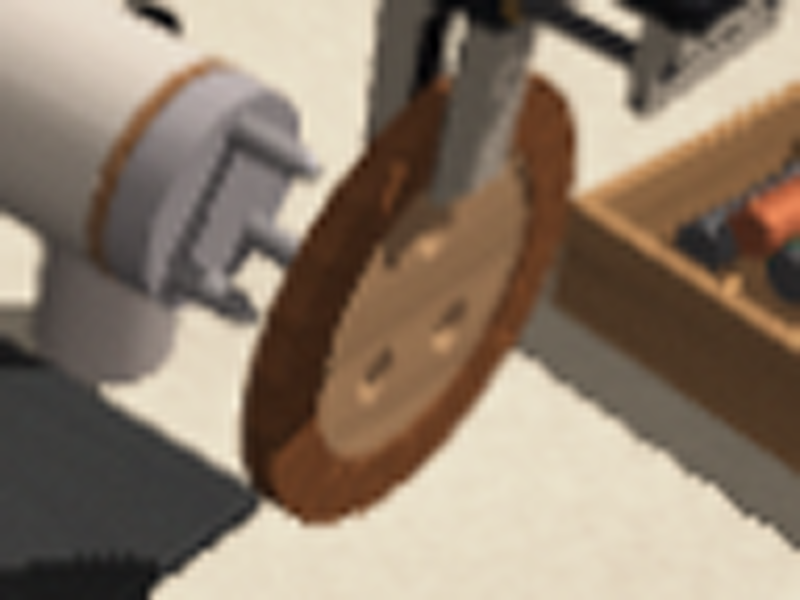

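The scene view shows the flange in front of the studs. Its lower holes are at crop (376,376) and (450,327), and the odd hole is near (430,240), partly behind the finger.

```bash
python3 - <<'E'
from h import *
np.set_printoptions(precision=2,suppress=True)
s=ctrl.read_state();print(s["tool_pos"],s["tcp_rot"],s["contact_force"])
cs=ctrl.calibration("scene")
t=(np.array([[431,238],[376,376],[450,328]])+.5)/8.3333+[352,143]-.5
T=np.array([583,285.9,222.6])
for w in(0,1):
  def f(p):
    P=W(pat(4,p[2],T[2]-49.2+p[1])+[0,p[0],0],T[0],T[1],13.5)
    return ((proj(cs,P)-t)*[[w,w],[1,1],[1,1]]).ravel()
  r=least_squares(f,[0,0,0]);print(r.x,r.cost,r.fun)
E
```

```text
[583.11 286.01 222.72] [179.89  -0.02 103.38] [-0.02 -0.22 -2.52]
[ 4.58  1.08 -3.19] 0.014234314245344265 [ 0.   -0.    0.11  0.03 -0.12 -0.03]
[2.63 0.91 0.96] 0.30975706265109065 [ 0.27 -0.27 -0.1   0.59 -0.15 -0.31]
```

```bash
python3 - <<'E'
from h import *
np.set_printoptions(precision=1,suppress=True)
cs=ctrl.calibration("scene")
im=cv2.imread("pics/s2.png")
T=np.array([583.05,285.95,222.6])
a=np.radians(np.arange(0,360,1))
def circ(x,r,y,z,yaw=13.5): return proj(cs,W(np.c_[a*0+x,r*np.sin(a)+y,T[2]-49.2+z+r*np.cos(a)],T[0],T[1],yaw))
# unbiased check of scene camera: studs tips refit residual offset
crop=lambda s:(s-[352,143]+.5)*8.3333-.5
for y,z in((0,0),(1.5,0),(3,0),(5.4,0),(1.5,1.5),(1.5,-1.5)):
  s=crop(circ(6,80,y,z));d=crop(circ(-6,80,y,z)); w=crop(circ(4,56,y,z))
  print(y,z,"right",s[s[:,0].argmax()],"bottom",s[s[:,1].argmax()],"left(back)",d[d[:,0].argmin()],"web bottom",w[w[:,1].argmax()],"web left",w[w[:,0].argmin()])
tip=crop(proj(cs,W(pat(32,-4.27,170),508.5,272,13.5)));print("tips",tip)
E
```

```text
0 0 right [571.1 155.6] bottom [311.2 535.3] left(back) [232.3 443.7] web bottom [340.2 466.6] web left [306.1 415.7]
1.5 0 right [573.7 153.7] bottom [314.  533.1] left(back) [235.3 441.6] web bottom [343.  464.5] web left [309.  413.6]
3 0 right [576.4 151.8] bottom [316.9 531. ] left(back) [238.3 439.4] web bottom [345.8 462.4] web left [311.9 411.5]
5.4 0 right [580.6 148.8] bottom [321.4 527.6] left(back) [243.1 435.9] web bottom [350.3 459. ] web left [316.6 408.1]
1.5 1.5 right [574.5 149.9] bottom [314.7 529.7] left(back) [235.9 437.9] web bottom [343.6 461. ] web left [309.7 409.9]
1.5 -1.5 right [572.9 157.4] bottom [313.4 536.6] left(back) [234.7 445.2] web bottom [342.3 468.1] web left [308.4 417.3]
tips [[317.  175.7]
 [254.5 319.7]
 [326.9 275. ]]
```

```bash
cat > hub.py <<'E'
from h import *
import sys
# hub.py x y z : TCP target in hub frame (x out, y, world z)
t=W(np.array([[float(v) for v in sys.argv[1:4]]]),508.5,272,13.5)[0];p,Rm=tool();s=ctrl.read_state()
c,q=np.cos(np.radians(13.5)),np.sin(np.radians(13.5));d=p-[508.5,272,0]
f=s["contact_force"]
print("TCP in hub",np.round([c*d[0]+q*d[1],-q*d[0]+c*d[1],p[2]],1),"delta",np.round(Rm.T@(t-p)/1000,4),"turn",round(np.radians(s["tcp_rot"][2]-103.5),4),
 "F hub",np.round([c*f[0]+q*f[1],-q*f[0]+c*f[1],f[2]],1),"M",np.round(s["wrist_torque"],2),s["tcp_rot"])
E
python3 hub.py 40 -4 218.7
```

```text
TCP in hub [ 75.8  -3.8 222.7] delta [-0.0003 -0.0358  0.004 ] turn -0.002 F hub [-0.1 -0.2 -2.5] M [-0.06 -0.09  0.02] [ 1.79892602e+02 -2.24422252e-02  1.03383600e+02]
```

```bash
python3 -m inch '[[[0,-0.015,0.002,-0.002,-1],[0,-0.028,0.004,-0.002,-1],[0,-0.0358,0.004,-0.002,-1],[0,-0.0358,0.004,-0.002,-1],[0,-0.0358,0.004,-0.002,-1]]]' >/dev/null; python3 hub.py 36 -4 218.7
```

```text
TCP in hub [ 40.   -3.5 217.9] delta [-0.0005 -0.004  -0.0008] turn 0.0005 F hub [ 0.2  1.1 -2.9] M [-0.03 -0.13 -0.03] [ 1.79933482e+02 -1.02130716e-02  1.03525842e+02]
```

```bash
python3 -m inch '[[[-0.0005,-0.002,-0.0008,0,-1],[-0.0005,-0.004,-0.0008,0,-1],[-0.0005,-0.006,-0.0008,0,-1],[-0.0005,-0.007,-0.0008,0,-1],[-0.0005,-0.007,-0.0008,0,-1]]]' >/dev/null; python3 hub.py 30 -4 218.7
```

```text
TCP in hub [ 32.5  -4.1 218. ] delta [ 0.0001 -0.0025 -0.0007] turn 0.0004 F hub [-0.4 -0.  -2. ] M [-0.03 -0.12 -0.02] [-1.79997042e+02  2.37540743e-04  1.03522859e+02]
```

```bash
python3 -m inch '[[[0,-0.001,0,0,-1],[0,-0.002,0,0,-1],[0,-0.003,0,0,-1],[0,-0.003,0,0,-1]]]' >/dev/null; python3 hub.py 28 -4 218.7;python3 -m inch '[[[0,-0.001,0,0,-1],[0,-0.002,0,0,-1],[0,-0.002,0,0,-1]]]' >/dev/null; python3 hub.py 28 -4 218.7
```

```text
TCP in hub [ 29.5  -4.1 218. ] delta [ 0.0001 -0.0015 -0.0007] turn 0.0004 F hub [ 0.1 -0.5 -1.8] M [ 0.02 -0.12  0.04] [-1.79999743e+02  3.44489452e-04  1.03524509e+02]
TCP in hub [ 27.5  -4.1 218. ] delta [ 0.0001  0.0005 -0.0007] turn 0.0004 F hub [-0.1  0.5 -2.2] M [ 0.   -0.08  0.01] [ 1.79999634e+02 -2.45499802e-03  1.03525420e+02]
```

```bash
python3 -m inch '[[[0,-0.002,0,0,-1],[0,-0.004,0,0,-1],[0,-0.005,0,0,-1],[0,-0.005,0,0,-1]]]' >/dev/null; python3 hub.py 16 -4 218.7; python3 - <<'E'
from h import *
im=ctrl.grab_frame("scene");save(im,"s3.png")
x,y=330,135
cv2.imwrite("pics/s3c.png",cv2.resize(im[y:y+72,x:x+96],(800,600),interpolation=cv2.INTER_CUBIC)[...,::-1])
E
```

```text
TCP in hub [ 22.5  -4.1 218.1] delta [ 0.0001 -0.0065 -0.0006] turn 0.0004 F hub [ 0.8  0.3 -3.3] M [-0.08 -0.09  0.03] [ 1.79992024e+02 -3.20348540e-03  1.03524401e+02]
```

View pics/s3c.png

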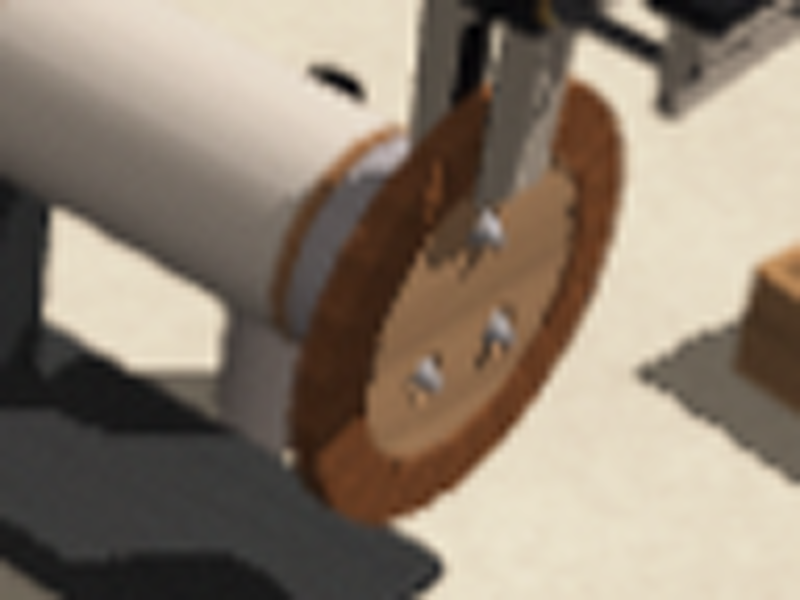

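The picture shows all three stud tips through the holes, at crop (487,232), (498,330) and (428,377), and there is no contact force. I'll slide it home.

```bash
python3 -m inch '[[[0,-0.002,0,0,-1],[0,-0.004,0,0,-1],[0,-0.006,0,0,-1],[0,-0.008,0,0,-1],[0,-0.01,0,0,-1],[0,-0.012,0,0,-1],[0,-0.012,0,0,-1]]]' >/dev/null; python3 hub.py 4 -4 218.7; python3 -m inch '[[[0,-0.002,0,0,-1],[0,-0.003,0,0,-1],[0,-0.004,0,0,-1],[0,-0.004,0,0,-1]]]' >/dev/null; python3 hub.py 4 -4 218.7
```

```text
TCP in hub [ 10.4  -4.1 218.1] delta [ 0.0001 -0.0064 -0.0006] turn 0.0004 F hub [-0.5 -0.7 -2.6] M [-0.01 -0.07 -0.02] [ 1.79990352e+02 -2.35737375e-03  1.03525162e+02]
TCP in hub [  6.5  -4.1 218. ] delta [ 0.0001 -0.0025 -0.0007] turn 0.0004 F hub [ 0.3 -0.7 -1.8] M [-0.04 -0.1  -0.01] [1.79997260e+02 1.41261560e-04 1.03524609e+02]
```

```bash
for i in 1 2 3; do python3 -m inch '[[[0,-0.001,0,0,-1],[0,-0.0015,0,0,-1],[0,-0.0015,0,0,-1]]]' >/dev/null; python3 hub.py 4 -4 218.7; done
```

```text
TCP in hub [  5.1  -4.1 218. ] delta [ 0.0001 -0.0011 -0.0007] turn 0.0003 F hub [ 0.7 -0.7 -2.4] M [-0.02 -0.12  0.01] [-1.79996454e+02 -8.25488603e-04  1.03519842e+02]
TCP in hub [  4.3  -4.1 218. ] delta [ 0.0001 -0.0003 -0.0007] turn 0.0003 F hub [ 7.4  0.1 -5.1] M [ 0.32 -1.53 -0.08] [ 1.79889775e+02 -6.92869576e-03  1.03515250e+02]
TCP in hub [  3.8  -4.1 218.1] delta [ 0.0001  0.0002 -0.0006] turn 0.0 F hub [18.1  1.8 -8.3] M [ 0.94 -3.46 -0.07] [ 1.79730756e+02 -1.61343372e-02  1.03502093e+02]
```

```bash
python3 -m inch '[[[0,0.001,0,0,-1],[0,0.001,0,0,-0.6],[0,0.001,0,0,-0.4],[0,0.001,0,0,-0.2],[0,0.001,0,0,-0.2],[0,0.001,0,0,-0.2],[0,0.001,0,0,-0.2],[0,0.001,0,0,-0.2]]]'; python3 - <<'E'
from h import *
im=ctrl.grab_frame("scene");save(im,"s4.png")
x,y=330,135
cv2.imwrite("pics/s4c.png",cv2.resize(im[y:y+72,x:x+96],(800,600),interpolation=cv2.INTER_CUBIC)[...,::-1])
print(ctrl.read_state()["contact_force"])
E
```

```text
clock: 16.7
tool_pos: [512.5, 268.8, 218.0]
tcp_rot: [-180.0, 0.0, 103.5]
contact_force: [0.8, -0.2, 0.3]
opening: 0.398
[-0.69659721  0.49548452 -0.27153738]
```

View pics/s4c.png

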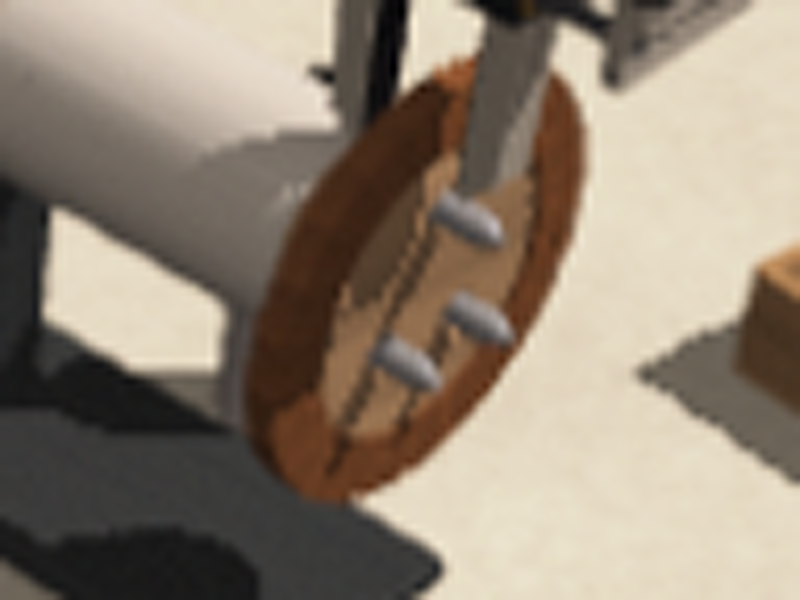

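The flange is seated, with all three studs protruding, and the fingers are open. I'll retreat straight up.

```bash
python3 -m inch '[[[0,0,-0.01,0,-0.2],[0,0,-0.03,0,-0.2],[0,0,-0.06,0,-0.2],[0,0,-0.1,0,-0.2],[0,0,-0.13,0,-0.2],[0,0,-0.13,0,-0.2],[0,0,-0.13,0,-0.2]]]'; python3 - <<'E'
from h import *
a=ctrl.grab_frame("scene");t=ctrl.grab_frame("top");save(a,"s5.png");save(t,"t5.png")
r=lambda im,x,y:cv2.resize(im[y:y+72,x:x+64],(400,450),interpolation=cv2.INTER_CUBIC)
cv2.imwrite("pics/f5.png",np.hstack([r(a,346,135),r(t,140,160)])[...,::-1])
E
```

```text
clock: 17.45
tool_pos: [512.6, 268.8, 348.8]
tcp_rot: [179.9, -0.0, 103.5]
contact_force: [0.5, -0.7, -0.7]
opening: 0.401
```

View pics/f5.png

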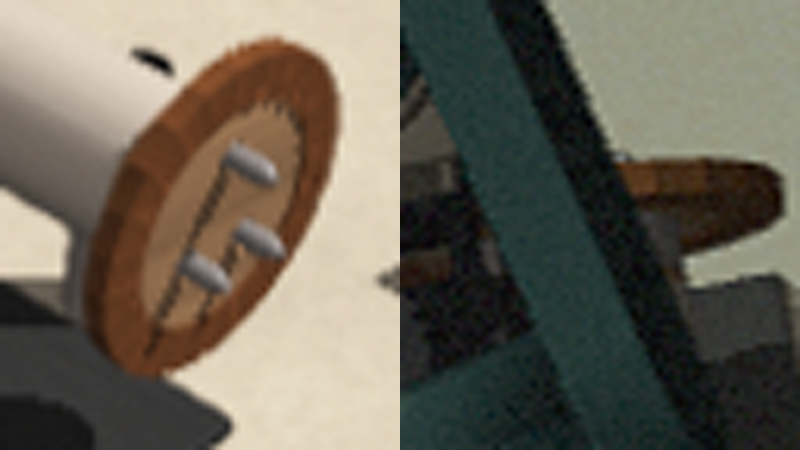

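Left panel: the flange hangs on the three studs with nothing touching it. A quick numeric check of the seating, then hand-in.

```bash
python3 - <<'E'
from h import *
np.set_printoptions(precision=0,suppress=True)
cs=ctrl.calibration("scene");a=np.radians(np.arange(360))
cr=lambda s:(s-[346,135]+.5)*6.25-.5
print("tips",cr(proj(cs,W(pat(32,-4.27,170),508.5,272,13.5))).tolist())
for x in(4,8):
  s=cr(proj(cs,W(np.c_[a*0+x+6,80*np.sin(a),169+80*np.cos(a)],508.5,272,13.5)))
  print(x,"right",s[s[:,0].argmax()],"bottom",s[s[:,1].argmax()])
s=ctrl.read_state();print(s["clock"],s["contact_force"]); ctrl.finish_job()
E
```

```text
tips [[275.140593271369, 181.68175269648853], [228.25421581870546, 289.6635105934215], [282.5723384310836, 256.1156860150626]]
4 right [335. 108.] bottom [148. 377.]
8 right [343. 111.] bottom [155. 381.]
17.55 [ 0.  1. -1.]
the job is handed in; nothing more can be done
```

The flange is on the hub with all three studs through its holes, seated against the face and released. I handed the job in at 17.55 s of the 64 s allowed.

- **Pick-up:** I gripped the flange at the top of its rim in the rack. I pulled it about 4 mm sideways there to turn it towards the hub, whose odd stud was about 4.3° off vertical. The grey stand was not needed.
- **Insertion:** It slid over the studs with no noticeable side force. It met the seat with its centre about 4.3 mm out, and I pressed to about 18 N.
- **Final checks:** After I let go and backed off straight up, the scene picture showed the flange hanging on all three studs. The studs were within about 1 pixel of where I had measured them before, so the hub had not turned. The rim's bottom edge fitted the home position. Its right edge fell about midway between home and 4 mm out, so it fits less clearly. The force on the tool was about zero.
- **Less certain:** Before insertion, measurements of how far the flange had turned in the grip disagreed, from −3° to +1° against the −4.3° wanted. The holes still passed over the studs without force. The top camera's last view was mostly blocked by the arm. I did not check the bottle, mug and tape in a final picture, but no move came near them.

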